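# Shake the last grinding pebbles out of the mill pot

## Robot

A 7-joint arm with a two-finger parallel gripper is mounted at the origin on the work surface. World frame = base frame: x ahead of the robot, y to its left, z up, the work surface at z = 0. Lengths are in m, angles in rad, forces in N, time in s.
With the tool pointing down it reaches from about 0.425 to 0.875 m from the base axis. Payload 4.7 kg.
Tool frame: the origin (TCP) lies at the very end of the fingers, on their centre line; the grasp point (between the pads) lies 19 mm behind it; z points along the fingers, y is the line along which they close (so a half turn about z gives the same grasp; the last joint's range is limited). The gripper opens to 85 mm and grips with 20 to 120 N. Pads are 22 mm wide; open, the fingers measure 114 mm over their backs; the gripper's body (76 mm by 85 mm) begins 54 mm behind the grasp point. The pads swing forward as they close: fully open they stand 13 mm farther back than shut.
Start: joints at [1.236, 0.321, -0.07, 1.45, 0.023, 1.371, -0.057], TCP at [0.222, -0.611, 0.231] pointing down, gripper open.
Joint ranges: [-2.86, 2.86], [-0.3, 2.09], [-1.38, 1.24], [0.06, 2.45], [-1.56, 4.7], [0.09, 2.05], [-2.69, 2.69]. Speed limits (rad/s): [2.57, 2.57, 3.14, 3.14, 3.14, 3.14, 3.14].

## Interface

Orientations are given as a unit quaternion [x, y, z, w].
In Python, from bench import * gives the robot as it stands. The module is installed in compiled form; this text tells all that it offers.
- The arm moves only by the shell command python3 -m inch 'ROWS'. ROWS is a JSON object of lists of equal length, an entry for each row: "linear": the shift along the tool's x, y, z in m, a list of three; "twist": the turn, a rotation vector about the tool's x, y, z in rad, a list of three; "fingers": the closure in counts, from 0 (fully open) to 255 (shut). In form: {"linear": [[tx, ty, tz], ...], "twist": [[rx, ry, rz], ...], "fingers": [fingers, ...]}. A call has 1 to 20 rows; each row is the pose to reach, as a shift and turn from the pose commanded when the call began, along the tool's axes at that moment; what a row does not reach only later rows make up. A row lasts 1/12 s, in which the tool goes at most 41.7 mm and 7.16 degrees, less where a joint would pass 70% of its speed; a pose out of reach is approached as far as the arm can. A call with a gripper value outside its range is refused whole. The fingers move at their own pace and stop on an object; the grip force is fixed at half the most. Time passes only in rows, so rows that repeat a pose let the fingers close. It gives the time, the measured TCP pose, the force, the opening and the grip force at its end, in the units of the state.
- get_state(): the state, without advancing time (a new reading comes with each control period).
- get_image(name): name is "scene" or "top" or "wrist"; returns the picture (480x640x3 uint8, red, green, blue); there is no depth.
- calibration(name): a dict with "intrinsics" (3x3 intrinsics, pixels), "R" (3x3) and "t" (3): a world point X has camera coordinates R X + t; the wrist camera has in their place "hand_eye" (4x4, takes a point from camera to tool coordinates, whose origin is the TCP and whose axes are the flange's). Camera axes: x right, y down, z forward; pixel columns grow to the right and rows downward; lengths in m; the calibration is good to about 2 mm. A picture is of the moment at which its call begins: read the wrist's pose just before it. calibration takes no time and is no camera call.
- sign_off(): hands the job in; it is judged then, once.
The state is a dict: "time": time; "qpos": joint angles; "dq": joint speeds; "joint_torque": joint torques, N m; "tool_pos": TCP position; "ee_rot": TCP orientation; "ft_force": force on the tool from outside, world axes, zero at the start; "wrist_torque": the same for the moment, N m; "finger_gap": finger opening in m; "finger_force": force on a finger pad.
Only numpy, scipy, OpenCV 4.12 (cv2) and the standard library are available. Lean on these libraries where they do the work, as an engineer would, in place of code of your own. Each camera call takes 0.05 s, during which the arm holds its last target. There are 200 camera calls.

## Task

The white mill pot is draining mouth down on its slanted wooden stand, with grinding pebbles still caught inside behind its lip. Lift it out without spilling, shake it mouth down over the blue tray until it gets no lighter and all the pebbles lie in the tray, and only then stand the empty pot mouth down on the round plaster bat, well on it. Leave the other things alone.

Things in the scene. Friction and masses are not known exactly. Their poses are not given: they have to be found in the camera images.
- pot: white opaque porcelain mill pot, loose, about 0.35 kg (hidden, 0.8 to 1.2 times that), mouth down: round body 74 mm across, 66 mm long, with a round stub grip 44 mm across, 48 mm long (blue band near its end) on the closed end, 114 mm in all. Origin: centre of the mouth face; z runs from the mouth along the pot to the stub (up when it stands mouth down). It starts leaning 35 degrees in the stand
- pot_grip (a point): point on the pot's axis in the middle of the stub grip, 90 mm from the mouth face, 24 mm from the stub's end; axes as the pot's
- pot_lip (a point): centre of the mouth hole at the lip's inner face, 6 mm from the mouth face; axes as the pot's. The hole is 38 mm across; the cavity above it 66 mm across and 54 mm deep, so a flat ledge 14 mm wide all round the hole holds the pebbles (at first on the low side) when the pot is mouth down, until they are shaken or tipped off it; they begin to slide at tilts of 25 to 36 degrees
- stand: wooden draining stand, fixed, foot 130 x 110 mm, origin on the table below the seat centre. The pot's stub leans 35 degrees towards the stand's -x. Trough walls, measured along the pot: 45 mm high on the low (-x) side, 30 mm high on the +y and -y sides, 8 mm thick, 2 mm clear of the pot; open to +x. The stub is clear of it; the pot comes out along its own axis
- stand_seat (a point): centre of the slanted seat plate (98 mm square), 65 mm above the table; the pot's mouth face rests here, centred within 3 mm
- tray: blue open tray fixed to the table, 220 (x) x 240 (y) mm, 55 mm high, walls and floor 6 mm; origin at the centre of its underside
- bat: round white plaster bat (disc) fixed to the table, 160 mm across, 22 mm thick; origin at the centre of its underside
- bat_top (a point): centre of the bat's upper face
- pebble1: off-white zirconia grinding pebble, a cylinder 18 mm across and 18 mm long, 28 g, loose; origin at the centre of one end, z along it. All three start in the pot
- pebble2: off-white zirconia grinding pebble, a cylinder 18 mm across and 18 mm long, 28 g, loose; origin at the centre of one end, z along it. All three start in the pot
- pebble3: off-white zirconia grinding pebble, a cylinder 18 mm across and 18 mm long, 28 g, loose; origin at the centre of one end, z along it. All three start in the pot
- cup: clay-coloured cup, 72 mm across, 70 mm high; bystander, to be left alone; origin at its underside
- bowl: clay-coloured bowl, 120 mm across, 50 mm high; bystander, to be left alone; origin at its underside
- glaze_jar: glaze jar, 60 mm across, 85 mm high; bystander, to be left alone; origin at its underside
- lid: clay-coloured domed lid with a knob, 100 mm across, 51 mm high; bystander, to be left alone; origin at its underside
- brush: brush lying on the table; bystander, to be left alone; origin at its underside
- rib: flat wooden throwing rib, 100 x 50 x 8 mm; bystander, to be left alone; origin at its underside
Mind the look-alikes: they are no part of the job. Leave any yellow look-alike of the pot alone.

How it is judged:
By the outcome, as a careful person would: the job done as asked, in the order asked, and still so for the second after the job is handed in, with the robot touching nothing.
It also fails if it takes over 72 s, if anything falls off the work surface, if the arm or the gripper's body presses on something with over 40 N, if the wrist force passes 120 N, or if a joint passes its speed limit or range.

## Working session

There is one attempt and no reset: what is moved stays moved. The work goes in short steps, Python scripts to look and compute and a shell command to move; the robot and the scene stay as the last step left them, time stands still between calls to the robot, and variables do not carry over. Pictures are saved under pics/ and viewed, at most 11 in all, crops included, and the job is handed in when it is done.

```bash
mkdir -p pics; python3 - <<'E'
from bench import *
import cv2
s=get_state();print(s['time'],s['tool_pos'],s['ee_rot'],s['finger_gap'])
for n in ('scene','top'):
    cv2.imwrite(f'pics/{n}0.png',get_image(n)[:,:,::-1])
    c=calibration(n);print(n,c)
print(calibration('wrist'))
E
```

```text
0.0 [ 0.22189635 -0.61035776  0.2301982 ] [ 9.84833705e-01  1.73498103e-01 -2.22617894e-04 -9.65814479e-04] 0.08535594869041929
scene {'intrinsics': array([[474.77548312,   0.        , 317.16701252],
       [  0.        , 474.77548312, 235.674606  ],
       [  0.        ,   0.        ,   1.        ]]), 'R': array([[ 0.51867917,  0.85488945, -0.01165933],
       [ 0.53302768, -0.33400122, -0.77738323],
       [-0.66847095,  0.39699774, -0.62891922]]), 't': array([-0.28863305, -0.18214748,  1.72845264])}
top {'intrinsics': array([[483.29691812,   0.        , 314.47883875],
       [  0.        , 483.29691812, 234.06973044],
       [  0.        ,   0.        ,   1.        ]]), 'R': array([[ 0.00347636, -0.99998645, -0.00387466],
       [-0.98482976, -0.0027514 , -0.17350151],
       [ 0.17348849,  0.00441904, -0.98482598]]), 't': array([0.05995671, 0.52527919, 1.38772728])}
{'intrinsics': array([[340.39994282,   0.        , 322.85736412],
       [  0.        , 340.39994282, 235.39198219],
       [  0.        ,   0.        ,   1.        ]]), 'hand_eye': array([[ 1.67889497e-04, -9.58190994e-01, -2.86129326e-01,
         7.44953778e-02],
       [ 9.99999531e-01, -1.12199371e-04,  9.62494299e-04,
        -5.98882217e-04],
       [-9.54356899e-04, -2.86129353e-01,  9.58190525e-01,
        -1.41443172e-01],
       [ 0.00000000e+00,  0.00000000e+00,  0.00000000e+00,
         1.00000000e+00]])}
```

View pics/scene0.png

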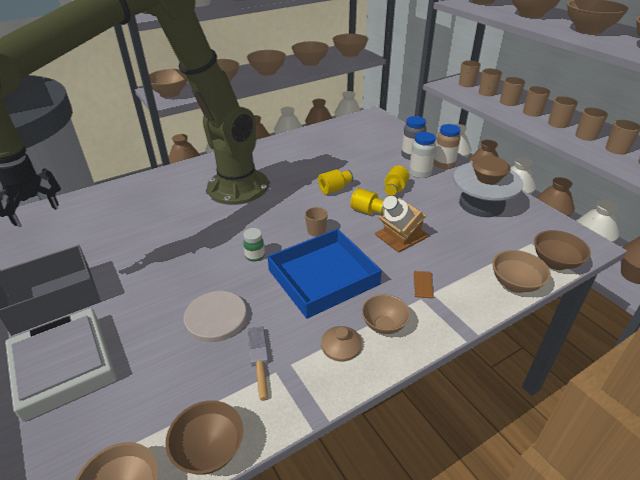

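View pics/top0.png

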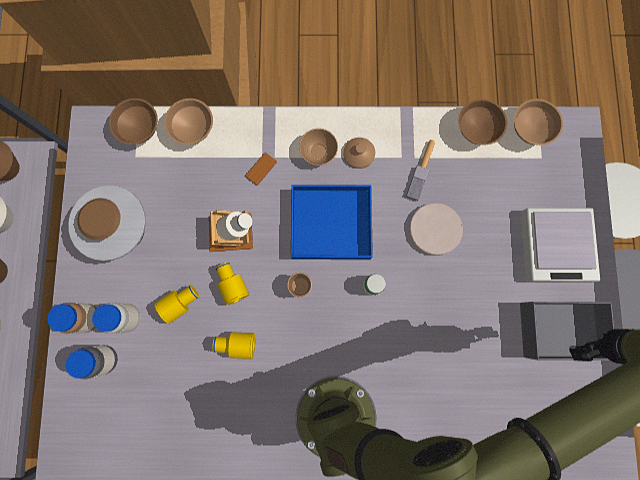

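The pot and stand are at about (235,225) in top and (400,220) in scene. The tray is at (331,221), the bat at (436,229) in top, and three yellow look-alikes lie nearer the base. I'll zoom in on the pot.

```bash
python3 - <<'E'
import cv2,numpy as np
a=cv2.imread('pics/top0.png')[195:265,195:275];b=cv2.imread('pics/scene0.png')[185:255,365:445]
f=lambda i:cv2.resize(i,None,fx=5,fy=6,interpolation=cv2.INTER_CUBIC)
cv2.imwrite('pics/crop.png',np.hstack([f(a),f(b)]))
E
```

```text
(no output)
```

View pics/crop.png

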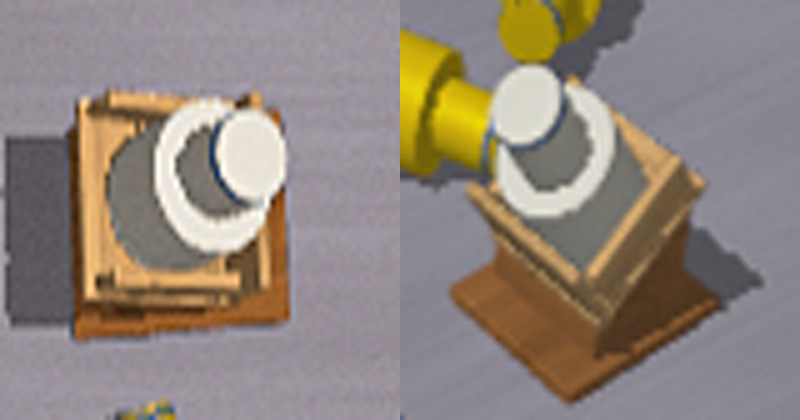

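Zoomed in, the stub cap is at top (244.8,221.3) and scene (390.4,202.7). The body shoulder ring is at top (237.6,224.2) and scene (396.2,210). The stub leans toward about -y.

```bash
cat > h.py <<'E'
from bench import *
import cv2,numpy as np
from scipy.spatial.transform import Rotation as Ro
def ray(n,px,s=None):
    c=calibration(n);d=np.linalg.solve(c['intrinsics'],[px[0],px[1],1.])
    if n=='wrist':
        H=c['hand_eye'];R=Ro.from_quat(s['ee_rot']).as_matrix()
        return R@H[:3,3]+s['tool_pos'],R@H[:3,:3]@d
    return -c['R'].T@c['t'],c['R'].T@d
def plane(n,px,z,s=None):
    o,d=ray(n,px,s);return o+d*(z-o[2])/d[2]
def tri(*rs):
    A=0;b=0
    for o,d in rs:
        d=d/np.linalg.norm(d);P=np.eye(3)-np.outer(d,d);A=A+P;b=b+P@o
    x=np.linalg.solve(A,b);return x,[np.linalg.norm(np.cross(x-o,d/np.linalg.norm(d))) for o,d in rs]
E
python3 - <<'E'
from h import *
np.set_printoptions(precision=4,suppress=True)
cap,e=tri(ray('top',(244.8,221.3)),ray('scene',(390.4,202.7)));print('cap',cap,e)
sh,e=tri(ray('top',(237.6,224.2)),ray('scene',(396.2,210)));print('shoulder',sh,e)
v=cap-sh;print(np.linalg.norm(v),np.degrees(np.arccos(v[2]/np.linalg.norm(v))),np.degrees(np.arctan2(v[1],v[0])))
for p in ((75,340),(290,318),(285,112)): print('foot',plane('top',(195+p[0]/5,195+p[1]/6),.01))
im=cv2.imread('pics/top0.png')
m=cv2.inRange(im,(90,30,0),(255,130,60));m[:,:280]=0;m[:,385:]=0;m[270:]=0;m[:180]=0
c=max(cv2.findContours(m,0,2)[0],key=cv2.contourArea);r=cv2.minAreaRect(c);print(r)
for p in cv2.boxPoints(r): print('tray',plane('top',p,.055))
hsv=cv2.cvtColor(im[195:265,400:475],cv2.COLOR_BGR2HSV);print(hsv[34,36],hsv[3,3])
m=((hsv[...,0]<20)|(hsv[...,0]>160)).astype(np.uint8)*255
c=max(cv2.findContours(m,0,2)[0],key=cv2.contourArea);(u,w),ax,an=cv2.fitEllipse(c);print(u+400,w+195,ax)
print('bat',plane('top',(u+400,w+195),.022))
E
```

```text
cap [0.5431 0.2554 0.1504] [np.float64(0.002006578256803311), np.float64(0.0020065782568033023)]
shoulder [0.5422 0.2814 0.1138] [np.float64(0.002247248741626467), np.float64(0.0022472487416263457)]
0.04487315008928472 35.36102473711892 -88.0817732975386
foot [0.4765 0.3777 0.01  ]
foot [0.4881 0.2478 0.01  ]
foot [0.5944 0.2536 0.01  ]
((331.0, 221.0), (72.0, 80.0), 90.0)
tray [0.6729 0.1326 0.055 ]
tray [ 0.6735 -0.1075  0.055 ]
tray [ 0.4559 -0.1038  0.055 ]
tray [0.4552 0.13   0.055 ]
[ 10  33 187] [147  14 167]
435.30855560302734 228.73552322387695 (52.25847244262695, 53.586814880371094)
bat [ 0.5467 -0.3031  0.022 ]
```

```bash
cat >> h.py <<'E'
np.set_printoptions(precision=4,suppress=True)
def axis(tilt,phi):
    t,p=np.radians([tilt,phi]);return np.array([np.sin(t)*np.cos(p),np.sin(t)*np.sin(p),np.cos(t)])
def rot(a,yref):
    z=-np.asarray(a,float);y=np.asarray(yref,float);y=y-z*(y@z);y/=np.linalg.norm(y)
    return np.column_stack([np.cross(y,z),y,z])
def goal(pos,R,s=None,R0=None,p0=None):
    s=s or get_state()
    R0=Ro.from_quat(s['ee_rot']).as_matrix() if R0 is None else R0;p0=s['tool_pos'] if p0 is None else p0
    print('lin',R0.T@(np.asarray(pos)-p0),'twist',Ro.from_matrix(R0.T@R).as_rotvec())
E
python3 - <<'E'
from h import *
a=axis(35,-86);R=rot(a,[1,.07,0]);p=np.array([.543,.256,.155])+.1*a
Rw=rot([0,0,1],[1,-.2,0]);w=np.array([.52,-.22,.27])
goal(w,Rw);goal(p,R);goal(p,R,R0=Rw,p0=w);print(p)
E
```

```text
lin [ 0.4135 -0.2651 -0.0392] twist [-0.0016 -0.0008 -1.0246]
lin [ 0.5821 -0.6494 -0.0055] twist [ 0.3923  0.5214 -1.2495]
lin [ 0.4159 -0.0557  0.0331] twist [ 0.0816  0.6072 -0.2589]
[0.547  0.1988 0.2369]
```

```bash
python3 -m inch '{"linear":[[0.41,-0.265,-0.04],[0.41,-0.265,-0.04],[0.41,-0.265,-0.04],[0.41,-0.265,-0.04],[0.41,-0.265,-0.04],[0.41,-0.265,-0.04],[0.41,-0.265,-0.04],[0.41,-0.265,-0.04],[0.41,-0.265,-0.04],[0.41,-0.265,-0.04],[0.41,-0.265,-0.04],[0.41,-0.265,-0.04],[0.41,-0.265,-0.04],[0.41,-0.265,-0.04]],"twist":[[0,0,-1.02],[0,0,-1.02],[0,0,-1.02],[0,0,-1.02],[0,0,-1.02],[0,0,-1.02],[0,0,-1.02],[0,0,-1.02],[0,0,-1.02],[0,0,-1.02],[0,0,-1.02],[0,0,-1.02],[0,0,-1.02],[0,0,-1.02]],"fingers":[0,0,0,0,0,0,0,0,0,0,0,0,0,0]}'
python3 - <<'E'
from h import *
a=axis(35,-86);R=rot(a,[1,.07,0]);p=np.array([.543,.256,.155])+.1*a
print(get_state()['qpos'],get_state()['ft_force']);goal(p,R)
E
```

```text
time: 1.27
tool_pos: [0.5179, -0.2192, 0.2711]
ee_rot: [0.773, 0.634, 0.0, -0.0]
ft_force: [0.1, -1.4, 0.4]
finger_gap: 0.0855
finger_force: 0.0
[ 0.8025  0.1481 -0.4985  1.5983  0.0711  1.4138  0.1007] [ 0.1134 -1.386   0.3876]
lin [ 0.4156 -0.0531  0.0344] twist [ 0.0811  0.6067 -0.2583]
```

```bash
python3 -m inch '{"linear":[[0.415,-0.053,0.034],[0.415,-0.053,0.034],[0.415,-0.053,0.034],[0.415,-0.053,0.034],[0.415,-0.053,0.034],[0.415,-0.053,0.034],[0.415,-0.053,0.034],[0.415,-0.053,0.034],[0.415,-0.053,0.034],[0.415,-0.053,0.034],[0.415,-0.053,0.034],[0.415,-0.053,0.034],[0.415,-0.053,0.034],[0.415,-0.053,0.034],[0.415,-0.053,0.034]],"twist":[[0.08,0.607,-0.258],[0.08,0.607,-0.258],[0.08,0.607,-0.258],[0.08,0.607,-0.258],[0.08,0.607,-0.258],[0.08,0.607,-0.258],[0.08,0.607,-0.258],[0.08,0.607,-0.258],[0.08,0.607,-0.258],[0.08,0.607,-0.258],[0.08,0.607,-0.258],[0.08,0.607,-0.258],[0.08,0.607,-0.258],[0.08,0.607,-0.258],[0.08,0.607,-0.258]],"fingers":[0,0,0,0,0,0,0,0,0,0,0,0,0,0,0]}'
python3 - <<'E'
from h import *
s=get_state();print(s['qpos'],s['tool_pos'],s['ee_rot'],s['ft_force'])
cv2.imwrite('pics/w1.png',get_image('wrist')[:,:,::-1])
E
```

```text
time: 2.52
tool_pos: [0.5492, 0.1926, 0.2369]
ee_rot: [0.654, 0.694, 0.206, -0.218]
ft_force: [0.3, 0.1, 0.5]
finger_gap: 0.0855
finger_force: 0.0
[ 0.6146  0.2399 -0.7271  1.7323 -0.4781  1.2414  0.124 ] [0.5492 0.1926 0.2369] [ 0.654   0.6944  0.2061 -0.2181] [0.3248 0.059  0.5197]
```

View pics/w1.png

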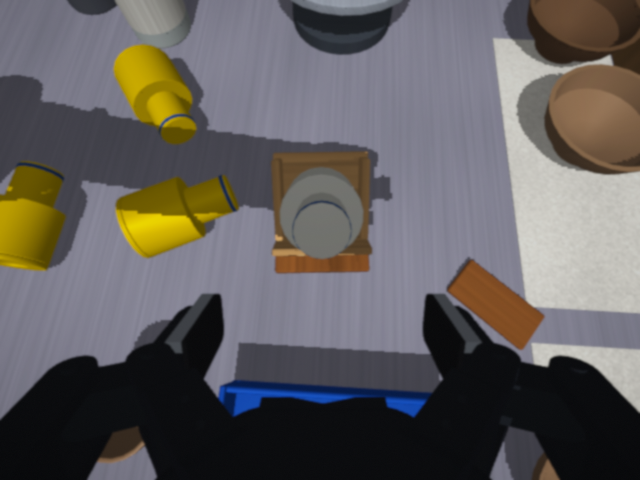

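The wrist view shows the stub cap at about (322,230), 58 px wide, with the body behind it at (322,208), 83 px wide. The stand's edges are square to the image, so the yaw is right.

```bash
python3 - <<'E'
from h import *
s=get_state()
im=cv2.imread('pics/w1.png')[130:290,240:400];g=cv2.cvtColor(im,cv2.COLOR_BGR2HSV)
m=((g[...,1]<40)&(g[...,2]<140)&(g[...,2]>60)).astype(np.uint8)*255
for x in(82,):
  print([(y+130,*map(int,im[y,x])) for y in range(30,140,3)])
print([(x+240,*map(int,im[105,x])) for x in range(40,125,3)])
cap,e=tri(ray('top',(244.8,221.3)),ray('scene',(390.4,202.7)),ray('wrist',(322,230),s));print(cap,e)
o,d=ray('wrist',(322,230),s);print('size',o+d*340.4*.044/58)
a=axis(35,-86);seat=np.array([0,0,.065]);
# cap height known .065+.114cos35
print('byheight', o+d*(.1584-o[2])/d[2], [plane('top',(244.8,221.3),.1584),plane('scene',(390.4,202.7),.1584)])
E
```

```text
[(160, 51, 82, 107), (163, 43, 69, 91), (166, 58, 78, 95), (169, 91, 95, 95), (172, 92, 96, 95), (175, 109, 113, 112), (178, 111, 115, 115), (181, 112, 116, 115), (184, 112, 115, 115), (187, 111, 116, 115), (190, 110, 116, 115), (193, 95, 99, 98), (196, 91, 95, 95), (199, 89, 89, 87), (202, 87, 78, 71), (205, 112, 116, 115), (208, 111, 116, 115), (211, 111, 114, 115), (214, 111, 115, 114), (217, 111, 114, 113), (220, 110, 115, 114), (223, 110, 114, 114), (226, 110, 113, 114), (229, 110, 113, 112), (232, 109, 113, 112), (235, 109, 113, 112), (238, 108, 113, 112), (241, 108, 113, 112), (244, 109, 114, 113), (247, 108, 112, 112), (250, 109, 112, 112), (253, 108, 112, 113), (256, 108, 112, 111), (259, 61, 85, 120), (262, 35, 74, 123), (265, 35, 74, 125), (268, 35, 75, 126)]
[(280, 54, 87, 113), (283, 49, 72, 92), (286, 98, 106, 108), (289, 108, 113, 112), (292, 100, 97, 92), (295, 107, 111, 110), (298, 109, 113, 113), (301, 108, 113, 112), (304, 108, 113, 112), (307, 108, 114, 113), (310, 109, 114, 113), (313, 109, 114, 112), (316, 108, 113, 112), (319, 108, 113, 112), (322, 109, 113, 112), (325, 108, 113, 112), (328, 108, 113, 112), (331, 108, 112, 111), (334, 109, 113, 113), (337, 107, 113, 112), (340, 108, 113, 112), (343, 109, 114, 113), (346, 108, 113, 112), (349, 103, 102, 98), (352, 106, 109, 107), (355, 106, 112, 111), (358, 61, 77, 89), (361, 46, 72, 95), (364, 47, 76, 101)]
[0.5443 0.2556 0.151 ] [np.float64(0.003032921880097589), np.float64(0.0011492096054387126), np.float64(0.002068914151410251)]
size [0.5461 0.2568 0.1505]
byheight [0.5462 0.2541 0.1584] [array([0.5404, 0.2525, 0.1584]), array([0.5523, 0.2499, 0.1584])]
```

```bash
python3 - <<'E'
from h import *
s=get_state();print(s['tool_pos'])
a=axis(35,-86);R=rot(a,[1,.07,0])
for c in ([.5461,.2564,.151],[.5462,.2541,.1584]):
    goal(np.array(c)-.036*a,R,s)
E
```

```text
[0.549 0.193 0.237]
lin [0.0028 0.0006 0.1428] twist [ 0.0063  0.0011 -0.0074]
lin [0.0052 0.0005 0.1354] twist [ 0.0063  0.0011 -0.0074]
```

```bash
python3 -m inch '{"linear":[[0.004,0.0005,0.03],[0.004,0.0005,0.06],[0.004,0.0005,0.085],[0.004,0.0005,0.105],[0.004,0.0005,0.12],[0.004,0.0005,0.13],[0.004,0.0005,0.138],[0.004,0.0005,0.138],[0.004,0.0005,0.138]],"twist":[[0.006,0,-0.007],[0.006,0,-0.007],[0.006,0,-0.007],[0.006,0,-0.007],[0.006,0,-0.007],[0.006,0,-0.007],[0.006,0,-0.007],[0.006,0,-0.007],[0.006,0,-0.007]],"fingers":[0,0,0,0,0,0,0,0,0]}'
python3 - <<'E'
from h import *
cv2.imwrite('pics/w2.png',get_image('wrist')[:,:,::-1])
E
```

```text
time: 3.32
tool_pos: [0.5441, 0.2772, 0.1267]
ee_rot: [0.65, 0.698, 0.205, -0.22]
ft_force: [0.0, -0.2, 1.2]
finger_gap: 0.0857
finger_force: 0.0
```

View pics/w2.png

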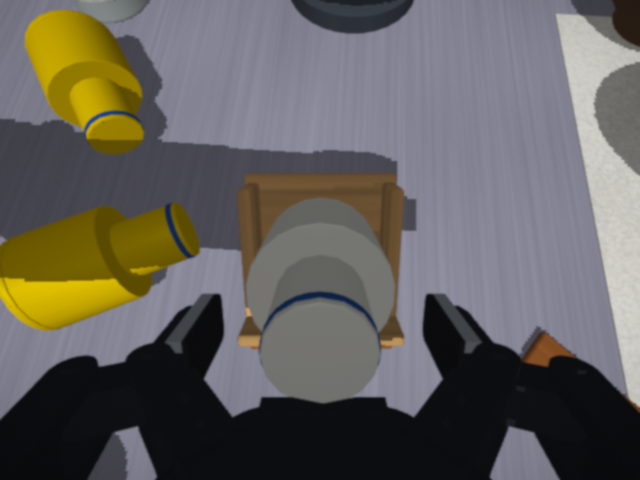

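The cap is at (320,347), 120 px wide. That puts it on the tool axis, with the TCP 33 mm past the stub's end. I'll advance 6 mm and close.

```bash
python3 -m inch '{"linear":[[0,-0.001,0.003],[0,-0.001,0.006],[0,-0.001,0.006],[0,-0.001,0.006],[0,-0.001,0.006],[0,-0.001,0.006],[0,-0.001,0.006],[0,-0.001,0.006],[0,-0.001,0.006],[0,-0.001,0.006],[0,-0.001,0.006],[0,-0.001,0.006]],"twist":[[0,0,0],[0,0,0],[0,0,0],[0,0,0],[0,0,0],[0,0,0],[0,0,0],[0,0,0],[0,0,0],[0,0,0],[0,0,0],[0,0,0]],"fingers":[0,40,80,120,160,200,255,255,255,255,255,255]}'
```

```text
time: 4.37
tool_pos: [0.5427, 0.2809, 0.1219]
ee_rot: [0.649, 0.699, 0.205, -0.22]
ft_force: [0.7, -3.0, 4.8]
finger_gap: 0.0428
finger_force: 60.9
```

```bash
python3 -m inch '{"linear":[[0,0,-0.006],[0,0,-0.015],[0,0,-0.027],[0,0,-0.04],[0,0,-0.055],[0,0,-0.07],[0,0,-0.085],[0,0,-0.097],[0,0,-0.106],[0,0,-0.11],[0,0,-0.11],[0,0,-0.11],[0,0,-0.11],[0,0,-0.11]],"twist":[[0,0,0],[0,0,0],[0,0,0],[0,0,0],[0,0,0],[0,0,0],[0,0,0],[0,0,0],[0,0,0],[0,0,0],[0,0,0],[0,0,0],[0,0,0],[0,0,0]],"fingers":[255,255,255,255,255,255,255,255,255,255,255,255,255,255]}'
python3 - <<'E'
from h import *
s=get_state();print(s['qpos'],s['ft_force'])
cv2.imwrite('pics/s2.png',get_image('scene')[100:300,280:520,::-1].repeat(3,0).repeat(3,1))
a=axis(35,-86);R=rot(a,[1,.07,0])
# mouth centre target over tray (0.562,0.03,0.17): TCP = mouth + 0.075 a
m=np.array([.562,.035,.17]);goal(m+.075*a,R)
E
```

```text
time: 5.53
tool_pos: [0.5461, 0.2187, 0.211]
ee_rot: [0.649, 0.699, 0.204, -0.221]
ft_force: [-0.6, 0.1, -4.6]
finger_gap: 0.0425
finger_force: 61.8
[ 0.5778  0.2708 -0.7442  1.7603 -0.4651  1.1759  0.1109] [-0.605   0.0792 -4.6295]
lin [-0.1746  0.0019 -0.1471] twist [-0.0032  0.0002  0.003 ]
```

View pics/s2.png

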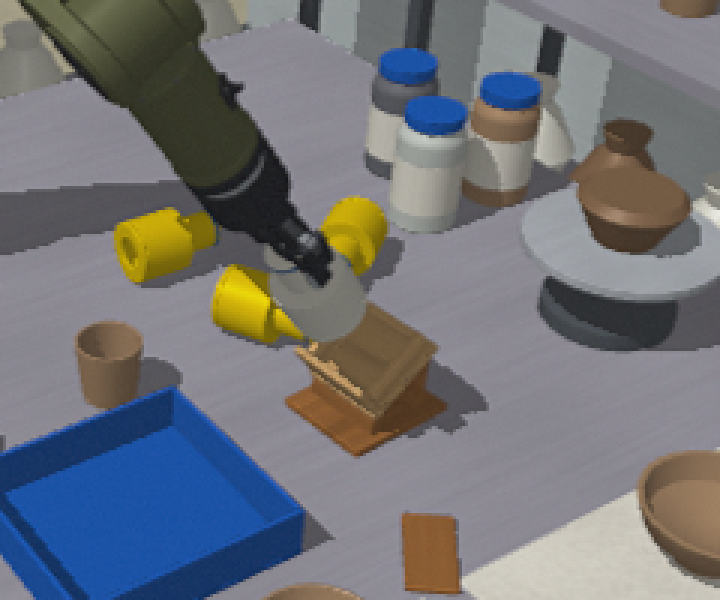

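The pot is held clear of the stand at the 35° lean. I'll carry it gently over the tray without changing its tilt.

```bash
python3 -m inch '{"linear":[[-0.003,0,-0.003],[-0.01,0,-0.009],[-0.021,0,-0.018],[-0.033,0,-0.028],[-0.047,0,-0.04],[-0.061,0,-0.051],[-0.075,0,-0.063],[-0.089,0.001,-0.075],[-0.103,0.001,-0.087],[-0.117,0.001,-0.099],[-0.131,0.001,-0.11],[-0.143,0.001,-0.121],[-0.154,0.002,-0.129],[-0.162,0.002,-0.137],[-0.169,0.002,-0.143],[-0.173,0.002,-0.146],[-0.175,0.002,-0.147],[-0.175,0.002,-0.147],[-0.175,0.002,-0.147],[-0.175,0.002,-0.147]],"twist":[[0,0,0],[0,0,0],[0,0,0],[0,0,0],[0,0,0],[0,0,0],[0,0,0],[0,0,0],[0,0,0],[0,0,0],[0,0,0],[0,0,0],[0,0,0],[0,0,0],[0,0,0],[0,0,0],[0,0,0],[0,0,0],[0,0,0],[0,0,0]],"fingers":[255,255,255,255,255,255,255,255,255,255,255,255,255,255,255,255,255,255,255,255]}'
python3 - <<'E'
from h import *
s=get_state();print(s['qpos'],s['ft_force'],s['tool_pos'])
# upright, mouth at tray centre low: mouth z .11
R=rot([0,0,1],[1,.0,0]);goal([.562,.013,.11+.075],R)
R=rot(axis(42,90),[1,0,0]);goal(np.array([.562,.013,.125])+.075*axis(42,90),R)
E
```

```text
time: 7.25
tool_pos: [0.5653, -0.0075, 0.232]
ee_rot: [0.649, 0.699, 0.205, -0.22]
ft_force: [-0.8, 0.3, -4.2]
finger_gap: 0.0429
finger_force: 61.8
[ 0.8017  0.353  -0.6091  1.5997 -0.3885  1.4407  0.3679] [-0.7573  0.2879 -4.1745] [ 0.5653 -0.0075  0.232 ]
lin [-0.01   -0.0018  0.0503] twist [-0.0226 -0.6106  0.0726]
lin [0.0285 0.002  0.0825] twist [ 0.0052 -1.3432  0.0807]
```

```bash
cat >> h.py <<'E'
def tilts(seq,m,phi=90,L=.075,yref=[1,0,0]):
    s=get_state()
    for t in seq:
        a=axis(t,phi);print(t,end=' ');goal(np.array(m)+L*a,rot(a,yref),s)
def weigh(n=12):
    f=[]
    for i in range(n): get_image('wrist');f.append(get_state()['ft_force'][2])
    print('Fz',np.mean(f),np.std(f))
E
python3 - <<'E'
from h import *
tilts([-35,-25,-15,-5,5,15,25,35,42],[.562,.013,.1])
weigh(6)
E
```

```text
-35 lin [-0.0587 -0.005   0.045 ] twist [-0.0428  0.      0.0615]
-25 lin [-0.0457 -0.0041  0.0461] twist [-0.0373 -0.1744  0.0651]
-15 lin [-0.0331 -0.0032  0.0495] twist [-0.0316 -0.3489  0.0683]
-5 lin [-0.0212 -0.0022  0.055 ] twist [-0.0257 -0.5233  0.0713]
5 lin [-0.0106 -0.0013  0.0625] twist [-0.0195 -0.6978  0.0739]
15 lin [-0.0013 -0.0003  0.0717] twist [-0.0132 -0.8722  0.0762]
25 lin [0.0061 0.0006 0.0824] twist [-0.0066 -1.0467  0.0782]
35 lin [0.0116 0.0015 0.0942] twist [ 0.0003 -1.2211  0.0798]
42 lin [0.0142 0.002  0.103 ] twist [ 0.0052 -1.3432  0.0807]
Fz -4.198939638398046 0.3321698282487891
```

```bash
python3 -m inch '{"linear":[[-0.03,-0.002,0.022],[-0.059,-0.005,0.045],[-0.046,-0.004,0.046],[-0.046,-0.004,0.046],[-0.033,-0.003,0.05],[-0.021,-0.002,0.055],[-0.021,-0.002,0.055],[-0.011,-0.001,0.062],[-0.001,0,0.072],[-0.001,0,0.072],[0.006,0.001,0.082],[0.012,0.001,0.094],[0.012,0.001,0.094],[0.014,0.002,0.103],[0.014,0.002,0.103],[0.014,0.002,0.103],[0.014,0.002,0.103],[0.014,0.002,0.103]],"twist":[[-0.02,0,0.03],[-0.043,0,0.06],[-0.04,-0.09,0.063],[-0.037,-0.174,0.065],[-0.032,-0.349,0.068],[-0.029,-0.43,0.07],[-0.026,-0.523,0.071],[-0.02,-0.698,0.074],[-0.016,-0.78,0.075],[-0.013,-0.872,0.076],[-0.007,-1.047,0.078],[-0.003,-1.13,0.079],[0,-1.221,0.08],[0.005,-1.343,0.08],[0.005,-1.343,0.08],[0.005,-1.343,0.08],[0.005,-1.343,0.08],[0.005,-1.343,0.08]],"fingers":[255,255,255,255,255,255,255,255,255,255,255,255,255,255,255,255,255,255]}'
python3 - <<'E'
from h import *
s=get_state();print(s['qpos'],s['tool_pos'],s['ee_rot'])
weigh(10)
cv2.imwrite('pics/t3.png',get_image('top')[:,:,::-1])
goal(np.array([.562,.013,.1])+.075*axis(42,90),rot(axis(42,90),[1,0,0]))
E
```

```text
time: 9.05
tool_pos: [0.5629, 0.0608, 0.1564]
ee_rot: [0.662, 0.659, -0.253, 0.253]
ft_force: [-0.3, 0.0, -3.9]
finger_gap: 0.0429
finger_force: 62.6
[-0.0882  0.4881 -0.5682  1.6453  0.8058  1.6284 -0.8561] [0.5629 0.0608 0.1564] [ 0.6618  0.6588 -0.2529  0.2532]
Fz -4.0256387515768335 0.4906714794192706
lin [ 0.001  -0.0004 -0.0011] twist [-0.0006  0.0001 -0.0012]
```

```bash
cat >> h.py <<'E'
def pebs(im,r=(185,262,290,374)):
    g=cv2.cvtColor(im[r[0]:r[1],r[2]:r[3]],cv2.COLOR_BGR2HSV)
    m=((g[...,1]<70)&(g[...,2]>120)).astype(np.uint8)*255
    n,l,st,c=cv2.connectedComponentsWithStats(m)
    for i in range(1,n):
        if st[i,4]>6: print('blob',c[i]+[r[2],r[0]],st[i,4],plane('top',c[i]+[r[2],r[0]],.015))
E
python3 - <<'E'
from h import *
im=cv2.imread('pics/t3.png');pebs(im)
cv2.imwrite('pics/t3c.png',cv2.resize(im[165:285,260:400],None,fx=5,fy=5,interpolation=cv2.INTER_CUBIC))
E
```

```text
blob [350.6608 243.0619] 339 [ 0.5033 -0.0477  0.015 ]
blob [321.9107 215.1913] 873 [0.5891 0.0393 0.015 ]
blob [339.5152 232.4242] 33 [ 0.5358 -0.0142  0.015 ]
```

View pics/t3c.png

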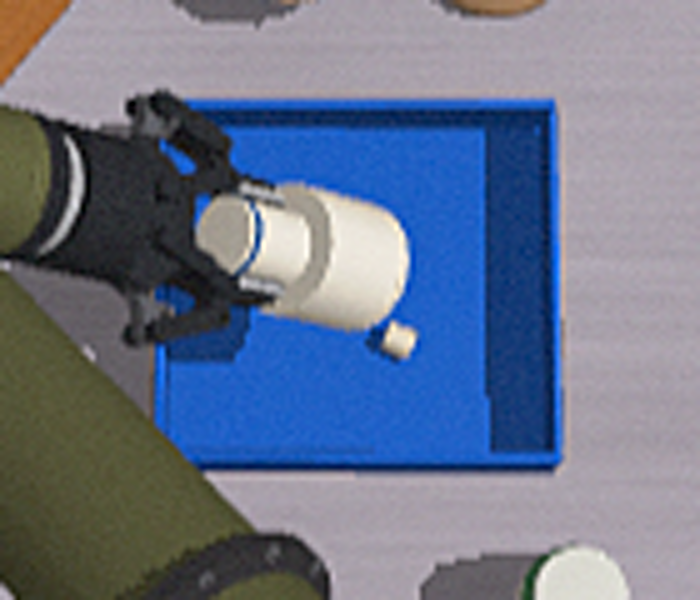

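One pebble is out, at top (339.5,232), with the pot over the tray. I'll rock the other way.

```bash
python3 - <<'E'
from h import *
tilts([42,30,15,0,-15,-30,-45],[.562,.013,.1])
E
```

```text
42 lin [ 0.001  -0.0004 -0.0011] twist [-0.0006  0.0001 -0.0012]
30 lin [-0.0146 -0.0004  0.0005] twist [-0.0005  0.2095 -0.0013]
15 lin [-0.033  -0.0003  0.007 ] twist [-0.0003  0.4713 -0.0013]
0 lin [-0.0492 -0.0003  0.0181] twist [-0.0001  0.7331 -0.0014]
-15 lin [-0.0619 -0.0003  0.033 ] twist [ 0.0001  0.9949 -0.0014]
-30 lin [-0.0703 -0.0003  0.0507] twist [ 0.0003  1.2567 -0.0014]
-45 lin [-0.0739 -0.0002  0.0699] twist [ 0.0005  1.5185 -0.0014]
```

```bash
python3 -m inch '{"linear":[[-0.008,0,0],[-0.015,0,0],[-0.024,0,0.004],[-0.033,0,0.007],[-0.041,0,0.012],[-0.049,0,0.018],[-0.056,0,0.025],[-0.062,0,0.033],[-0.066,0,0.042],[-0.07,0,0.051],[-0.072,0,0.06],[-0.074,0,0.07],[-0.074,0,0.07],[-0.074,0.02,0.07],[-0.074,-0.02,0.07],[-0.074,0.02,0.07],[-0.074,-0.02,0.07],[-0.074,0,0.07],[-0.074,0,0.07],[-0.074,0,0.07]],"twist":[[0,0.1,0],[0,0.21,0],[0,0.34,0],[0,0.47,0],[0,0.6,0],[0,0.73,0],[0,0.86,0],[0,0.99,0],[0,1.12,0],[0,1.25,0],[0,1.38,0],[0,1.52,0],[0,1.52,0],[0,1.52,0],[0,1.52,0],[0,1.52,0],[0,1.52,0],[0,1.52,0],[0,1.52,0],[0,1.52,0]],"fingers":[255,255,255,255,255,255,255,255,255,255,255,255,255,255,255,255,255,255,255,255]}'
python3 - <<'E'
from h import *
s=get_state();print(s['qpos'],s['tool_pos'])
weigh(8)
im=get_image('top')[:,:,::-1].copy();cv2.imwrite('pics/t4.png',im);pebs(im)
tilts([-45,-30,-15,0,15,30,45],[.562,.013,.1])
E
```

```text
time: 11.27
tool_pos: [0.5625, -0.0406, 0.1528]
ee_rot: [0.653, 0.653, 0.271, -0.27]
ft_force: [0.7, -1.7, -2.0]
finger_gap: 0.0429
finger_force: 64.6
[ 0.9137  0.5092 -0.6026  1.6655 -0.4644  1.3592  0.5049] [ 0.5625 -0.0406  0.1528]
Fz -3.4557099292884605 0.6158765942653883
blob [290.4444 186.7778] 9 [0.6785 0.1364 0.015 ]
blob [372.5556 197.2222] 9 [ 0.646  -0.1162  0.015 ]
blob [340.8138 217.0993] 725 [ 0.5833 -0.0184  0.015 ]
blob [364.0374 211.5421] 107 [ 0.6009 -0.0894  0.015 ]
blob [372.4545 225.2727] 11 [ 0.5582 -0.1144  0.015 ]
blob [357.5298 256.2053] 151 [ 0.4633 -0.0679  0.015 ]
blob [291.3636 259.9091] 11 [0.4515 0.1309 0.015 ]
-45 lin [-0.0001 -0.0004  0.0005] twist [ 0.0016 -0.0002  0.    ]
-30 lin [ 0.0193 -0.0004  0.0031] twist [ 0.0016 -0.262  -0.0002]
-15 lin [ 0.0374 -0.0005  0.0106] twist [ 0.0015 -0.5238 -0.0004]
0 lin [ 0.0529 -0.0005  0.0225] twist [ 0.0015 -0.7856 -0.0006]
15 lin [ 0.0648 -0.0005  0.038 ] twist [ 0.0014 -1.0474 -0.0008]
30 lin [ 0.0723 -0.0005  0.0561] twist [ 0.0014 -1.3092 -0.001 ]
45 lin [ 0.0749 -0.0006  0.0755] twist [ 0.0013 -1.571  -0.0012]
```

```bash
python3 - <<'E'
from h import *
def rotx(t):  # tilt in xz plane, tool x stays ~ +y
    a=axis(t,0);z=-a;x=np.array([0,1.,0]);return np.column_stack([x,np.cross(z,x),z]),a
s=get_state()
for t in (0,-15,-30,-42,42):
    R,a=rotx(t);print(t,end=' ');goal(np.array([.562,.013,.1])+.075*a,R,s)
R0,a0=rotx(-42)
print('from -42')
for t in (-42,-28,-14,0,14,28,42):
    R,a=rotx(t);print(t,end=' ');goal(.075*a,R,s,R0,.075*a0)
E
```

```text
0 lin [ 0.0529 -0.0005  0.0225] twist [ 0.0015 -0.7856 -0.0006]
-15 lin [ 0.0511 -0.0199  0.0243] twist [-0.2467 -0.7809 -0.1034]
-30 lin [ 0.0458 -0.038   0.0296] twist [-0.4947 -0.767  -0.2061]
-42 lin [ 0.0393 -0.0507  0.0361] twist [-0.6928 -0.7491 -0.2882]
42 lin [0.0393 0.0497 0.0362] twist [ 0.6958 -0.7497  0.2871]
from -42
-42 lin [0. 0. 0.] twist [0. 0. 0.]
-28 lin [0.     0.0181 0.0022] twist [0.2443 0.     0.    ]
-14 lin [0.     0.0352 0.0088] twist [0.4887 0.     0.    ]
0 lin [0.     0.0502 0.0193] twist [0.733 0.    0.   ]
14 lin [0.     0.0622 0.0331] twist [0.9774 0.     0.    ]
28 lin [0.     0.0705 0.0493] twist [1.2217 0.     0.    ]
42 lin [0.     0.0746 0.0672] twist [1.4661 0.     0.    ]
```

```bash
python3 -m inch '{"linear":[[0.01,0,0.001],[0.019,0,0.003],[0.028,0,0.007],[0.037,0,0.011],[0.045,0,0.016],[0.053,0,0.022],[0.053,0,0.022],[0.052,-0.01,0.023],[0.051,-0.02,0.024],[0.048,-0.029,0.027],[0.046,-0.038,0.03],[0.042,-0.045,0.033],[0.039,-0.051,0.036],[0.039,-0.051,0.036],[0.039,-0.051,0.036],[0.039,-0.051,0.036]],"twist":[[0,-0.13,0],[0,-0.26,0],[0,-0.39,0],[0,-0.52,0],[0,-0.65,0],[0,-0.78,0],[0,-0.78,0],[-0.125,-0.78,-0.05],[-0.247,-0.78,-0.1],[-0.37,-0.774,-0.155],[-0.495,-0.767,-0.206],[-0.6,-0.76,-0.25],[-0.69,-0.75,-0.288],[-0.69,-0.75,-0.288],[-0.69,-0.75,-0.288],[-0.69,-0.75,-0.288]],"fingers":[255,255,255,255,255,255,255,255,255,255,255,255,255,255,255,255]}'
python3 -m inch '{"linear":[[0,0.009,0.001],[0,0.018,0.002],[0,0.027,0.005],[0,0.035,0.009],[0,0.043,0.014],[0,0.05,0.019],[0,0.056,0.026],[0,0.062,0.033],[0,0.067,0.041],[0,0.07,0.049],[0,0.073,0.058],[0,0.075,0.067],[0,0.075,0.067],[0,0.075,0.067],[0.02,0.075,0.067],[-0.02,0.075,0.067],[0.02,0.075,0.067],[0,0.075,0.067],[0,0.075,0.067],[0,0.075,0.067]],"twist":[[0.12,0,0],[0.24,0,0],[0.36,0,0],[0.48,0,0],[0.6,0,0],[0.73,0,0],[0.85,0,0],[0.97,0,0],[1.1,0,0],[1.22,0,0],[1.34,0,0],[1.46,0,0],[1.46,0,0],[1.46,0,0],[1.46,0,0],[1.46,0,0],[1.46,0,0],[1.46,0,0],[1.46,0,0],[1.46,0,0]],"fingers":[255,255,255,255,255,255,255,255,255,255,255,255,255,255,255,255,255,255,255,255]}'
python3 - <<'E'
from h import *
s=get_state();print(s['qpos'],s['tool_pos'])
weigh(10)
im=get_image('top')[:,:,::-1].copy();cv2.imwrite('pics/t5.png',im)
goal(np.array([.562,.013,.12])+.075*axis(0,0),rot([0,0,1],[1,0,0]))
E
```

```text
time: 13.05
tool_pos: [0.5286, 0.0167, 0.1468]
ee_rot: [0.66, 0.662, 0.252, 0.25]
ft_force: [1.1, 0.1, -3.4]
finger_gap: 0.0429
finger_force: 65.7
time: 14.72
tool_pos: [0.6262, 0.0123, 0.1465]
ee_rot: [0.662, 0.66, -0.251, -0.252]
ft_force: [0.5, -0.2, -3.1]
finger_gap: 0.0429
finger_force: 75.2
[-0.0732  0.9033  0.0628  0.9134 -0.0704  2.0536 -0.027 ] [0.6262 0.0123 0.1465]
Fz -3.5013651798771477 0.31940376398927356
lin [-0.001  -0.0824  0.0039] twist [-0.7323  0.0002  0.0001]
```

```bash
python3 -m inch '{"linear":[[0,-0.015,0],[0,-0.03,0.0],[0,-0.045,0.001],[0,-0.06,0.002],[0,-0.07,0.003],[0,-0.08,0.004],[0,-0.08,0.004],[0,-0.08,0.004],[0,-0.08,0.004],[0,-0.08,0.004]],"twist":[[-0.1,0,0],[-0.22,0,0],[-0.34,0,0],[-0.46,0,0],[-0.6,0,0],[-0.73,0,0],[-0.73,0,0],[-0.73,0,0],[-0.73,0,0],[-0.73,0,0]],"fingers":[255,255,255,255,255,255,255,255,255,255]}'
python3 - <<'E'
from h import *
s=get_state();print(s['qpos'],s['tool_pos'])
weigh(12)
im=get_image('top')[:,:,::-1].copy();w=get_image('scene')[:,:,::-1].copy()
f=lambda i:cv2.resize(i,(400,480),interpolation=cv2.INTER_CUBIC)
cv2.imwrite('pics/t6.png',np.hstack([f(im[170:275,275:390]),f(w[220:320,255:395])]))
E
```

```text
time: 16.1
tool_pos: [0.5646, 0.0139, 0.1934]
ee_rot: [0.707, 0.707, -0.001, -0.001]
ft_force: [1.2, -0.2, -3.2]
finger_gap: 0.0429
finger_force: 75.0
[-0.1155  0.1642  0.0488  1.7194 -0.0083  1.2614 -0.0649] [0.5646 0.0139 0.1934]
Fz -3.765946589806163 0.27266053965044595
```

View pics/t6.png

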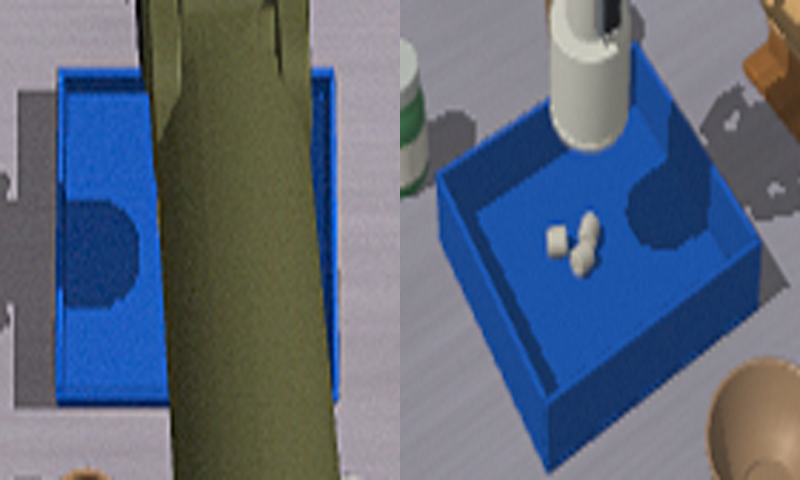

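All three pebbles lie in the tray (scene crop, about (557,241), (590,225) and (583,259)), so the pot is empty. Next I'll carry it over the bat.

```bash
python3 - <<'E'
from h import *
R=rot([0,0,1],[1,-.3,0]);goal([.547,-.303,.16],R)
E
```

```text
lin [-0.3168 -0.0167  0.0336] twist [-0.0019  0.0005  0.2914]
```

```bash
python3 -m inch '{"linear":[[-0.02,0,0],[-0.045,-0.002,0],[-0.075,-0.004,0],[-0.105,-0.006,0],[-0.135,-0.008,0],[-0.165,-0.009,0],[-0.195,-0.01,0],[-0.225,-0.012,0.005],[-0.25,-0.013,0.012],[-0.275,-0.014,0.02],[-0.295,-0.016,0.028],[-0.31,-0.017,0.034],[-0.317,-0.017,0.034],[-0.317,-0.017,0.034],[-0.317,-0.017,0.034],[-0.317,-0.017,0.034],[-0.317,-0.017,0.034]],"twist":[[0,0,0.02],[0,0,0.05],[0,0,0.08],[0,0,0.11],[0,0,0.14],[0,0,0.17],[0,0,0.19],[0,0,0.21],[0,0,0.23],[0,0,0.25],[0,0,0.27],[-0.002,0,0.29],[-0.002,0,0.29],[-0.002,0,0.29],[-0.002,0,0.29],[-0.002,0,0.29],[-0.002,0,0.29]],"fingers":[255,255,255,255,255,255,255,255,255,255,255,255,255,255,255,255,255]}'
python3 - <<'E'
from h import *
s=get_state();print(s['qpos'],s['tool_pos'])
weigh(12)
w=get_image('scene')[:,:,::-1].copy()
cv2.imwrite('pics/s7.png',cv2.resize(w[160:380,140:400],None,fx=3,fy=2.7,interpolation=cv2.INTER_CUBIC))
E
```

```text
time: 18.22
tool_pos: [0.5477, -0.3013, 0.1601]
ee_rot: [0.801, 0.599, 0.001, 0.0]
ft_force: [-0.2, 0.1, -3.1]
finger_gap: 0.0428
finger_force: 75.3
[ 0.2305  0.3127  0.2813  1.62   -0.0918  1.2209  0.2431] [ 0.5477 -0.3013  0.1601]
Fz -3.592994977919328 0.451786266032937
```

View pics/s7.png

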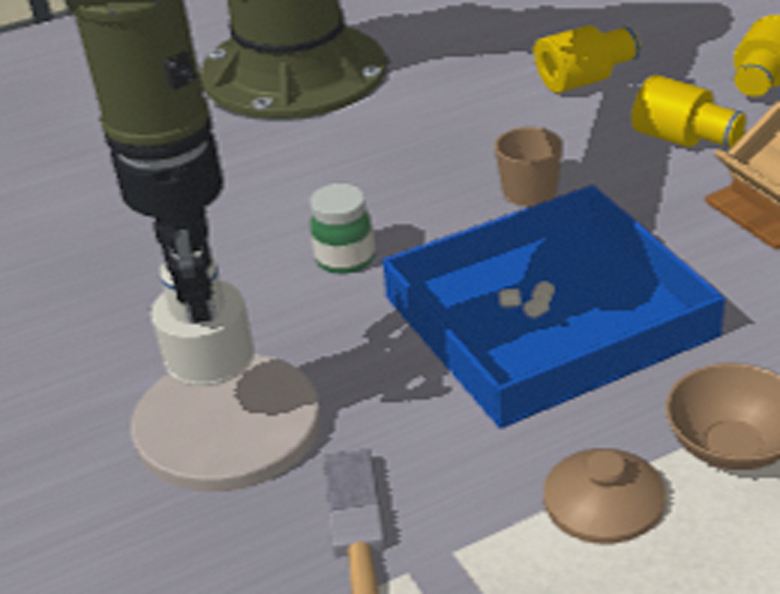

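The pot is upright above the bat, all three pebbles lie in the tray, and the pot hangs plumb. Lowering now.

```bash
python3 -m inch '{"linear":[[0,0,0.015],[0,0,0.03],[0,0,0.042],[0,0,0.05],[0,0,0.055],[0,0,0.055],[0,0,0.055],[0,0,0.055]],"twist":[[0,0,0],[0,0,0],[0,0,0],[0,0,0],[0,0,0],[0,0,0],[0,0,0],[0,0,0]],"fingers":[255,255,255,255,255,255,255,255]}'
python3 -m inch '{"linear":[[0,0,0.002],[0,0,0.004],[0,0,0.005],[0,0,0.005],[0,0,0.005]],"twist":[[0,0,0],[0,0,0],[0,0,0],[0,0,0],[0,0,0]],"fingers":[255,255,255,255,255]}'
```

```text
time: 19.53
tool_pos: [0.5472, -0.3036, 0.1054]
ee_rot: [0.802, 0.597, 0.0, 0.001]
ft_force: [0.5, -1.2, -3.7]
finger_gap: 0.0428
finger_force: 75.3
time: 19.95
tool_pos: [0.5466, -0.3032, 0.0995]
ee_rot: [0.802, 0.597, -0.0, 0.0]
ft_force: [0.0, -0.5, -3.8]
finger_gap: 0.0427
finger_force: 75.3
```

```bash
python3 -m inch '{"linear":[[0,0,0.001],[0,0,0.002],[0,0,0.002],[0,0,0.002]],"twist":[[0,0,0],[0,0,0],[0,0,0],[0,0,0]],"fingers":[255,255,255,255]}'
python3 -m inch '{"linear":[[0,0,0.001],[0,0,0.0015],[0,0,0.0015],[0,0,0.0015]],"twist":[[0,0,0],[0,0,0],[0,0,0],[0,0,0]],"fingers":[255,255,255,255]}'
```

```text
time: 20.28
tool_pos: [0.5466, -0.3032, 0.0974]
ee_rot: [0.802, 0.598, -0.0, 0.0]
ft_force: [0.2, 0.1, -2.9]
finger_gap: 0.0426
finger_force: 75.3
time: 20.62
tool_pos: [0.5466, -0.3032, 0.096]
ee_rot: [0.802, 0.597, -0.0, 0.0]
ft_force: [0.2, 0.5, -3.1]
finger_gap: 0.0428
finger_force: 75.3
```

```bash
python3 -m inch '{"linear":[[0,0,0.001],[0,0,0.0015],[0,0,0.0015],[0,0,0.0015]],"twist":[[0,0,0],[0,0,0],[0,0,0],[0,0,0]],"fingers":[255,255,255,255]}'
python3 - <<'E'
from h import *
weigh(4)
E
python3 -m inch '{"linear":[[0,0,0.001],[0,0,0.0015],[0,0,0.0015],[0,0,0.0015]],"twist":[[0,0,0],[0,0,0],[0,0,0],[0,0,0]],"fingers":[255,255,255,255]}'
python3 - <<'E'
from h import *
weigh(4)
E
```

```text
time: 20.95
tool_pos: [0.5466, -0.3032, 0.0945]
ee_rot: [0.802, 0.598, -0.0, 0.0]
ft_force: [-0.3, -0.5, -2.9]
finger_gap: 0.0427
finger_force: 75.3
Fz -3.3826295853752413 0.35884726715294984
time: 21.48
tool_pos: [0.5467, -0.3032, 0.093]
ee_rot: [0.802, 0.598, -0.0, 0.0]
ft_force: [-0.4, -0.6, -3.2]
finger_gap: 0.0427
finger_force: 75.3
Fz -3.9160796017974886 0.5234776368782192
```

```bash
for i in 1 2; do python3 -m inch '{"linear":[[0,0,0.001],[0,0,0.0015],[0,0,0.0015],[0,0,0.0015]],"twist":[[0,0,0],[0,0,0],[0,0,0],[0,0,0]],"fingers":[255,255,255,255]}' | grep -E 'pos|ft'; done
python3 - <<'E'
from h import *
weigh(3)
w=get_image('scene')[:,:,::-1].copy()
cv2.imwrite('pics/s8.png',cv2.resize(w[230:330,170:260],None,fx=6,fy=6,interpolation=cv2.INTER_CUBIC))
E
```

```text
tool_pos: [0.5467, -0.3034, 0.0927]
ft_force: [-4.2, 1.8, 6.0]
tool_pos: [0.5467, -0.3035, 0.0926]
ft_force: [-5.1, 2.3, 13.1]
Fz 12.74078100874249 0.12479629553431132
```

View pics/s8.png

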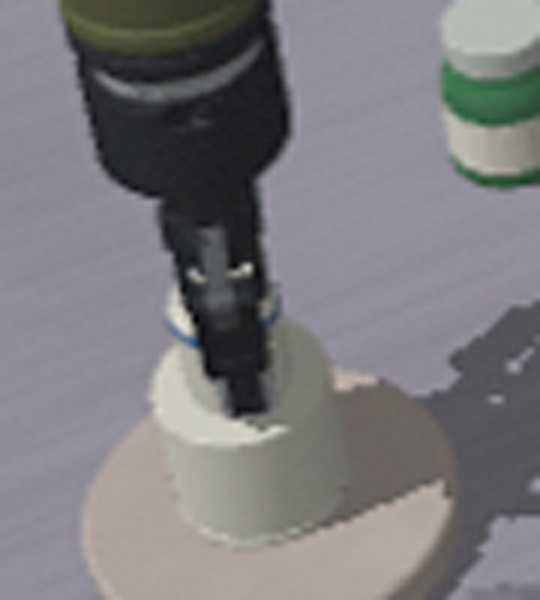

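The pot stands on the bat near its centre (base about (262,490), bat about (272,507)). I'll ease off the pressure, release and retreat.

```bash
python3 -m inch '{"linear":[[0,0,-0.001],[0,0,-0.002],[0,0,-0.002],[0,0,-0.002],[0,0,-0.002],[0,0,-0.002],[0,0,-0.002],[0,0,-0.002],[0,0,-0.002],[0,0,-0.002],[0,0,-0.002],[0,0,-0.002],[0,0,-0.002]],"twist":[[0,0,0],[0,0,0],[0,0,0],[0,0,0],[0,0,0],[0,0,0],[0,0,0],[0,0,0],[0,0,0],[0,0,0],[0,0,0],[0,0,0],[0,0,0]],"fingers":[255,255,255,240,200,160,120,80,40,0,0,0,0]}'
python3 -m inch '{"linear":[[0,0,-0.01],[0,0,-0.025],[0,0,-0.045],[0,0,-0.07],[0,0,-0.1],[0,0,-0.13],[0,0,-0.15],[0,0,-0.16],[0,0,-0.16],[-0.1,0,-0.16],[-0.15,0,-0.16],[-0.2,0,-0.16],[-0.2,0,-0.16],[-0.2,0,-0.16],[-0.2,0,-0.16],[-0.2,0,-0.16]],"twist":[[0,0,0],[0,0,0],[0,0,0],[0,0,0],[0,0,0],[0,0,0],[0,0,0],[0,0,0],[0,0,0],[0,0,0],[0,0,0],[0,0,0],[0,0,0],[0,0,0],[0,0,0],[0,0,0]],"fingers":[0,0,0,0,0,0,0,0,0,0,0,0,0,0,0,0]}'
python3 - <<'E'
from h import *
cv2.imwrite('pics/s9.png',cv2.resize(np.hstack([get_image('scene')[160:400,140:460],get_image('top')[120:360,260:580]])[:,:,::-1],(800,300)))
E
```

```text
time: 23.63
tool_pos: [0.5468, -0.3032, 0.092]
ee_rot: [0.802, 0.598, -0.0, 0.0]
ft_force: [0.9, -0.4, -0.3]
finger_gap: 0.0853
finger_force: 0.0
time: 24.97
tool_pos: [0.4864, -0.4971, 0.2495]
ee_rot: [0.804, 0.595, -0.001, -0.002]
ft_force: [0.0, 0.4, 0.3]
finger_gap: 0.0853
finger_force: 0.0
```

View pics/s9.png

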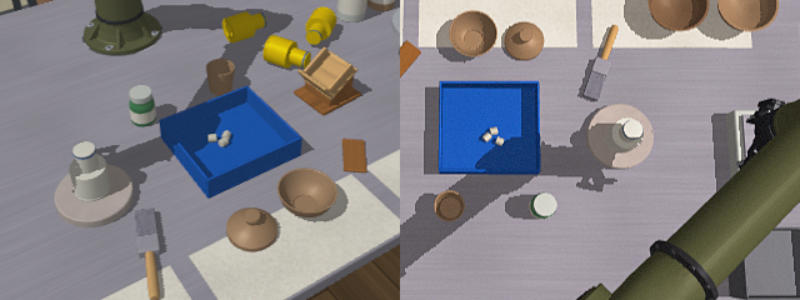

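The pot stands on the bat, near its centre. All three pebbles are in the tray, the other things haven't moved, and the arm is clear.

```bash
python3 -c "
from bench import *
print(sign_off())"
```

```text
the job is handed in; nothing more can be done
None
```

The job is handed in: the pot stands empty, mouth down near the centre of the bat, with all three pebbles in the tray and the other things untouched, at about 25 s; one doubt is that joint 6 read 2.054 rad in one tilt, just over its listed 2.05 limit.

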